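Let the lime roll into the glass bowl

TASK

Push the glass bowl along the counter until it stands under the mouth of the chute lane that holds the green lime, then press that lane's red paddle down so that its gate lifts and the lime rolls into the bowl. Afterwards let the paddle come back up. Do not touch either fruit, do not lift or tip the bowl, keep the orange mandarin behind its closed gate and leave everything else on the counter where it is.

Things in the scene. Friction and masses are not known exactly. Their poses are not given: they have to be found in the camera images.
- dispenser: Fixed two-lane fruit chute, wood and steel. Origin on the counter midway between the lanes, under the rocker axle; +x the way fruit rolls (paddles to mouths), +y to the left lane. Base x -97 to 48, y -100 to 100 mm. Sloping lanes centred on y = 50 and -50, mouths at x = 100. Over each a rocker on an axle 160 mm up: red paddle behind, clear plastic gate at x = 70. Top 170 mm; a lifted gate's bar 200 mm.
- rocker_left (a joint): Angle of the left rocker: 0 at rest (gate shut), grows as its paddle is pressed down, stop at 0.48 rad (gate fully lifted). The fruit passes from about 0.36 rad and is out within a second. A spring shuts it again when let go: about 2 N on the paddle starts it moving, 5 N takes it fully down.
- rocker_right (a joint): The same for the right lane's rocker.
- paddle_left (a point): Centre of the top face of the left lane's red paddle, a pad 40 mm (along the lane) by 44 mm. It lies 85 mm behind the axle (chute x = -85 mm, y = 50), 166 mm above the counter at rest, free underneath, and goes down by 39 mm at full press.
- paddle_right (a point): The same for the right lane's paddle (chute y = -50 mm).
- mouth_left (a point): Middle of the lip of the left lane's trough, on its floor, 79 mm above the counter (underside 73 mm, side walls 90 mm); chute x = 100, y = 50 mm. A freed fruit comes down about 45 mm beyond it (+x of the chute).
- mouth_right (a point): The same for the right lane (chute x = 100, y = -50 mm).
- lime: Green ball 44 mm in diameter, about 60 g, origin at its centre. It waits behind the gate of the left or the right lane (chute x about 47, y = 50 or -50 mm, centre 112 mm above the counter).
- mandarin: Orange ball of the same size, origin at its centre, behind the other lane's gate. It must stay there.
- bowl: Loose pale blue glass bowl, about 0.35 kg, origin at the centre of its underside: foot 100 mm wide, rim 140 mm, 55 mm high, wall 4 mm, inner floor 6 mm up; closed fingertips fit inside it. It starts beside the mouths on the chute's left (+y) side, slides on the counter and passes freely beneath the mouths. With its centre about 45 mm in front of a mouth it catches that lane's fruit.
- whisk: Bystander: small steel whisk lying on the counter left of the chute, 150 mm long along its x, 30 mm wide, 24 mm high, origin under its middle.
- spice_jar: Bystander: amber jar with a black cap right of the chute, 42 mm in diameter, 75 mm high, origin at the centre of its underside.
- mortar: Bystander: wooden mortar, 100 mm in diameter, 75 mm high, with its pestle leaning in it (140 mm high), origin at the centre of its underside.
- colander: Bystander: steel colander, 210 mm in diameter, handles to 264 mm, 90 mm high, origin at the centre of its underside.
- carousel_jar (a point): Bystander: the white plastic spice carousel standing on the right of the counter (184 mm in diameter, 175 mm high, five jars on a freely spinning tray); this point is the top of its red jar, 60 mm from the spindle. It must not be turned.
Not all that is in view belongs to the job. What is shaped like the bowl but purple is not meant.

How it is judged:
On the way:
1. the paddle of the lime's lane is pressed down with the fingers and its gate lifts (((y of lime in the frame of dispenser above 0 m and value of joint rocker_left above 0.3 rad and distance between the grasp point and paddle_left below 0.08 m and contact force between the fingers and dispenser above 0.5 N) or (y of lime in the frame of dispenser below 0 m and value of joint rocker_right above 0.3 rad and distance between the grasp point and paddle_right below 0.08 m and contact force between the fingers and dispenser above 0.5 N))), for 0.1 s.
At the end, for the whole second after the job is handed in: The lime lies inside the glass bowl (within 50 mm of its axis), the bowl stands upright and still on the counter (tilt under 0.1 rad), both paddles are back up (rocker angles under 0.06 rad), and the mandarin is still behind its gate (moved less than 12 mm) (horizontal distance between lime and bowl below 0.05 m and z of lime in the frame of bowl between 0.015 and 0.05 m and angle between bowl's own z axis and vertical below 0.1 rad and height (world z) of bowl below 0.006 m and linear speed of bowl below 0.02 m/s and value of joint each of rocker_left, rocker_right below 0.06 rad and distance of mandarin from where it was at the start of the episode below 0.012 m); the robot touches nothing.
It fails at once if a fruit is touched by the robot (contact force between any of the fingers, the arm and lime above 0.3 N or contact force between any of the fingers, the arm and mandarin above 0.3 N).
It fails at once if the mandarin leaves its place (distance of mandarin from where it was at the start of the episode above 0.015 m).
It fails at once if the bowl is lifted (12 mm) or tipped (0.35 rad) (height (world z) of bowl above 0.012 m or angle between bowl's own z axis and vertical above 0.35 rad).
It fails at once if a bystander is moved by more than 30 mm or tipped (distance of any of whisk, spice_jar, mortar, colander from where it was at the start of the episode above 0.03 m or angle between any of whisk, spice_jar, mortar, colander's own z axis and vertical above 0.4 rad).
It fails at once if the spice carousel is turned by more than about half a jar (25 mm) (distance of carousel_jar from where it was at the start of the episode above 0.025 m).
It also fails if it takes over 56 s, if anything falls off the work surface, if the arm or the gripper's body presses on something with over 40 N, if the wrist force passes 120 N, or if a joint passes its speed limit or range.

ROBOT

A 6-joint arm with a two-finger parallel gripper is mounted at the origin on the work surface. World frame = base frame: x ahead of the robot, y to its left, z up, the work surface at z = 0. Lengths are in m, angles in rad, forces in N, time in s.
With the tool pointing down it reaches from about 0.3 to 0.825 m from the base axis. Payload 5.4 kg.
Tool frame: the origin (TCP) lies at the very end of the fingers, on their centre line; the grasp point (between the pads) lies 19 mm behind it (bot.grasp_offset is the distance from the TCP to the grasp point, in m); z points along the fingers, y is the line along which they close (so a half turn about z gives the same grasp; the last joint's range is limited). The gripper opens to 92 mm and grips with 3 to 60 N. Pads are 20 mm wide; open, the fingers measure 128 mm over their backs; the gripper's body (75 mm by 189 mm) begins 69 mm behind the grasp point.
Start: joints at [0.961, 0.158, 1.597, -0, 1.386, -0.21], TCP at [0.224, 0.53, 0.215] pointing down, gripper open.
Joint ranges: [-2.91, 2.91], [-0.94, 2.29], [0.18, 2.7], [-1.29, 4.43], [0.17, 2.64], [-3, 3]. Speed limits (rad/s): [2.57, 2.57, 3.14, 3.14, 3.14, 3.14].

INTERFACE

Orientations are given as a 3x3 rotation matrix whose columns are the frame's x, y, z axes.
In Python, from station import bot, observe, viewer, workorder, regions_of gives the robot as it stands. Calls block until the motion is done:
- bot.move_ptp(position, orientation): joint-space move of the TCP to a pose.
- bot.move_l(position, rot=None, speed=0.15, guard=None): straight line of the TCP; rot=None keeps the orientation; speed is the mean speed in m/s. With guard (N) it stops when the force on the tool has changed by that much, and returns True; else False.
- bot.set_joints(angles): joint-space move.
- bot.set_gripper(opening, grip_force=None): opening from 0.0 (shut) to 1.0 (fully open); grip_force is the grip in N (None keeps the last); returns when the fingers have stopped.
- bot.pause(seconds).
- bot.inverse_kinematics(position, orientation): joint angles nearest the present ones, or None.
- observe(): the state.
- viewer.read_camera(name): name is "scene" or "side" or "wrist"; returns (picture, depth): 480x640x3 uint8, red, green, blue; 480x640 float32, m along the optical axis (not along the pixel's ray), 0 where there is no reading.
- viewer.camera_model(name): a dict with "fx", "fy", "cx", "cy" (pixels), "k1" (the pictures are not rectified: a ray, as slopes to the right and down, at radius r is drawn at 1 + k1 r^2 times it, then the intrinsics apply), "extrinsics" (4x4, takes a point from world to camera coordinates). Camera axes: x right, y down, z forward; pixel columns grow to the right and rows downward; lengths in m; the calibration is good to about 2 mm. A picture is of the moment at which its call begins: read the wrist's pose just before it. camera_model takes no time and is no camera call; for the wrist camera it gives the pose at the moment of the call.
A pose or a line that the arm cannot do raises bot.IKError and nothing moves.
- workorder.job_done(): hands the job in; it is judged then, once.
Trained networks look in the newest picture that a camera, given by its name, has taken for a name from the list of things; names that differ only in an ending like _2 or _b are one class to them, and where a whole thing is asked for, a point or a joint stands for the part that bears it (a point fixed in the world has none). Each returns a list of dicts, best first, with "p" (0 to 1); they miss things now and then, are a little off and sometimes report something else, mostly with a low value. They report only what shows in the picture. A call takes as long as a camera call. They do not tell look-alikes from the thing itself.
- regions_of(query, camera): "mask" (480x640 bool, what is visible of it) and "extent" ([centre column, centre row, width, height] in pixels, round what is visible of it).
The state is a dict: "time": time; "qpos": joint angles; "qvel": joint speeds; "effort": joint torques, N m; "position": TCP position; "eef_rot": TCP orientation; "ft_force": force on the tool from outside, world axes, zero at the start; "moment": the same for the moment, N m; "width": opening from 0.0 (shut) to 1.0 (fully open); "grip_force": force on a finger pad.
Only numpy, scipy, OpenCV 4.12 (cv2) and the standard library are available. Lean on these libraries where they do the work, as an engineer would, in place of code of your own. Each camera call takes 0.05 s, during which the arm holds its last target. There are 200 camera calls.

## Working session

There is one attempt and no reset: what is moved stays moved. The work goes in short steps, each a Python script; the robot and the scene stay as the last script left them, time stands still between calls to the robot, and variables do not carry over. Pictures are saved under pics/ and viewed, at most 10 in all, crops included, and the job is handed in when it is done.

```bash
mkdir -p pics; cat > h.py <<'E'
import numpy as np, cv2
from station import bot, observe, viewer, workorder, regions_of
def cloud(cam, depth):
    m=viewer.camera_model(cam); v,u=np.mgrid[0:480,0:640].astype(float)
    xd=(u-m["cx"])/m["fx"]; yd=(v-m["cy"])/m["fy"]; x,y=xd.copy(),yd.copy()
    for _ in range(20):
        s=1+m["k1"]*(x*x+y*y); x,y=xd/s,yd/s
    P=np.stack([x*depth,y*depth,depth],-1); E=np.array(m["extrinsics"])
    W=(P-E[:3,3])@E[:3,:3]; W[depth<=0]=np.nan
    return W
E
python3 - <<'E'
from h import *
for c in ("scene","side"):
    p,d=viewer.read_camera(c); W=cloud(c,d); np.savez(f"pics/{c}0.npz",p=p,W=W)
    cv2.imwrite(f"pics/{c}0.png",p[:,:,::-1])
    for n in ("dispenser","bowl","lime","mandarin","whisk","spice_jar","mortar","colander","carousel_jar","paddle_left"):
        for r in regions_of(n,c)[:4]:
            q=W[r["mask"]]; q=q[~np.isnan(q[:,0])]
            if len(q): print(c,n,round(r["p"],2),np.round(r["extent"]).astype(int),"lo",np.percentile(q,2,0).round(3),"hi",np.percentile(q,98,0).round(3),"rgb",p[r["mask"]].mean(0).astype(int))
print(observe()["time"])
E
```

```text
scene dispenser 0.93 [316 237  81  90] lo [ 0.419 -0.093  0.006] hi [0.614 0.1   0.168] rgb [84 70 62]
scene bowl 0.93 [394 262  49  40] lo [ 0.528  0.158 -0.003] hi [0.677 0.286 0.055] rgb [ 67  95 108]
scene bowl 0.66 [409 318  49  49] lo [0.736 0.138 0.   ] hi [0.864 0.261 0.055] rgb [55 26 75]
scene lime 0.4 [306 252   9  12] lo [ 0.561 -0.051  0.111] hi [ 0.582 -0.032  0.133] rgb [33 59 18]
scene mandarin 0.43 [336 241  10  13] lo [0.538 0.046 0.111] hi [0.575 0.066 0.157] rgb [92 47 20]
scene whisk 0.45 [356 224  11  21] lo [0.372 0.149 0.001] hi [0.445 0.172 0.019] rgb [104 106 102]
scene whisk 0.4 [317 236  84  86] lo [ 0.412 -0.093  0.004] hi [0.615 0.101 0.168] rgb [84 71 62]
scene spice_jar 0.68 [264 262  15  28] lo [ 0.509 -0.172  0.002] hi [ 0.545 -0.134  0.077] rgb [37 24 15]
scene spice_jar 0.5 [332 222  40  59] lo [ 0.3    0.02  -0.002] hi [0.581 0.091 0.168] rgb [102  67  60]
scene spice_jar 0.4 [318 237  81  92] lo [ 0.414 -0.093  0.004] hi [0.615 0.1   0.168] rgb [84 70 62]
scene spice_jar 0.31 [300 235  35  66] lo [ 0.423 -0.078  0.097] hi [ 0.601 -0.006  0.169] r
[... 854 characters left out ...]
51  44  36] lo [ 0.35   0.14  -0.002] hi [0.463 0.185 0.022] rgb [103 107 105]
side spice_jar 0.89 [352 320  20  30] lo [ 0.5   -0.173  0.003] hi [ 0.537 -0.11   0.079] rgb [36 24 15]
side mortar 0.91 [330 454  58  51] lo [ 0.272 -0.436  0.009] hi [ 0.364 -0.347  0.134] rgb [70 42 21]
side colander 0.86 [240 140  74  65] lo [0.482 0.351 0.001] hi [0.665 0.572 0.087] rgb [86 90 88]
side colander 0.44 [289 230  73  48] lo [0.401 0.017 0.025] hi [0.576 0.164 0.169] rgb [118  66  64]
side carousel_jar 0.67 [439 445  98  70] lo [ 0.41  -0.564  0.024] hi [ 0.563 -0.422  0.171] rgb [75 74 66]
side paddle_left 0.64 [286 232  74  57] lo [0.4   0.017 0.004] hi [0.576 0.162 0.169] rgb [118  67  64]
1.1
```

View pics/scene0.png

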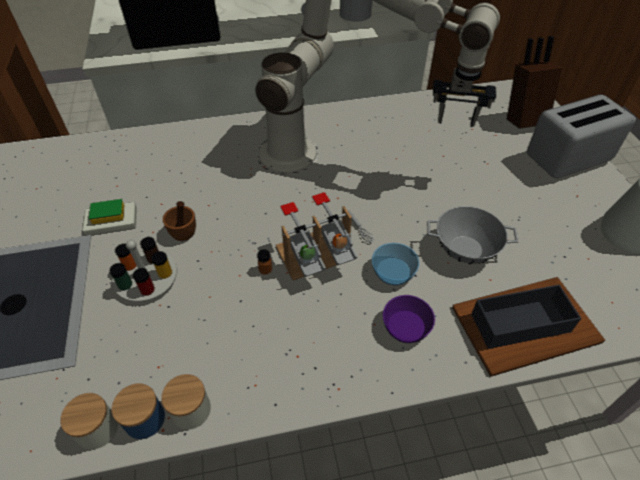

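View pics/side0.png

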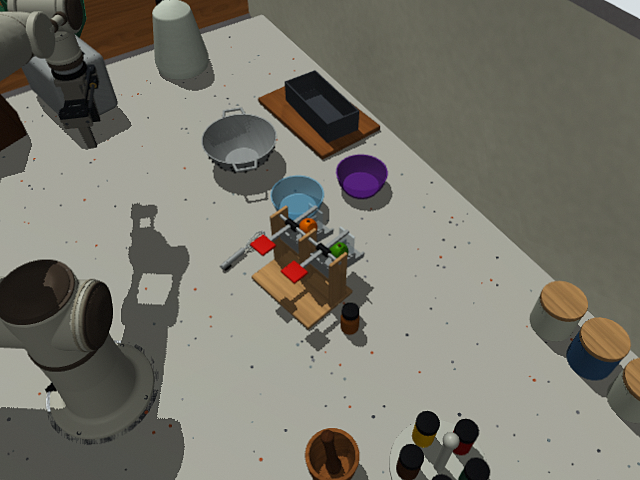

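The lime, at scene (306,252), is in the right lane (−y), and the mandarin is at (336,241). There are two bowl candidates: pale blue at (394,262) and purple at (409,318). The pale blue one fits the description. Next I'll confirm it in a crop and fit the poses.

```bash
python3 - <<'E'
from h import *
from scipy.optimize import least_squares
for c in ("scene","side"):
    f=np.load(f"pics/{c}0.npz"); p,W=f["p"].astype(int),f["W"]
    if c=="scene": cv2.imwrite("pics/crop0.png",cv2.resize(f["p"][180:350,240:460,::-1],None,fx=3.5,fy=3.5,interpolation=cv2.INTER_CUBIC))
    red=(p[:,:,0]>110)&(p[:,:,1]<60)&(p[:,:,2]<60)&(W[...,2]>.14)&(W[...,2]<.185)&(W[...,0]<.6)&(abs(W[...,1])<.2)
    n,l=cv2.connectedComponents(red.astype(np.uint8))
    for i in range(1,n):
        q=W[l==i]
        if len(q)>15: 
            r=cv2.minAreaRect(q[:,:2].astype(np.float32)*1000); print(c,"red",len(q),q.mean(0).round(4),r)
    def ball(m,n):
        q=W[m]; 
        if len(q)<10: return
        s=least_squares(lambda t:np.linalg.norm(q-t,axis=1)-.022,q.mean(0)-[0,0,.01],loss="soft_l1",f_scale=.002).x; print(c,n,len(q),s.round(4))
    reg=(W[...,2]>.09)&(W[...,2]<.15)&(abs(W[...,1])<.1)&(W[...,0]>.5)&(W[...,0]<.65)
    ball(reg&(p[:,:,1]>1.3*p[:,:,0])&(p[:,:,1]>1.5*p[:,:,2]),"lime")
    ball(reg&(p[:,:,0]>1.5*p[:,:,1])&(p[:,:,1]>1.5*p[:,:,2]),"mand")
    b=(p[:,:,2]>1.25*p[:,:,0])&(p[:,:,1]>1.15*p[:,:,0])&(W[...,2]>.046)&(W[...,2]<.06)&(W[...,1]>.12)&(W[...,1]<.32)&(W[...,0]>.5)&(W[...,0]<.72)
    q=W[b][:,:2]; s=least_squares(lambda t:np.linalg.norm(q-t,axis=1)-.068,q.mean(0),loss="soft_l1",f_scale=.002).x; print(c,"bowl",len(q),s.round(4))
    # side-view of top wall points
    q=W[(W[...,2]>.1)&(W[...,2]<.2)&(abs(W[...,1])<.14)&(W[...,0]>.38)&(W[...,0]<.66)]; print(c,cv2.minAreaRect(q[:,:2].astype(np.float32)*1000))
E
```

```text
scene red 124 [0.4229 0.0368 0.1637] ((423.9267578125, 36.997283935546875), (41.019683837890625, 40.15283203125), 17.52915382385254)
scene red 132 [ 0.4441 -0.0609  0.1642] ((443.5966796875, -59.82849884033203), (37.73017120361328, 41.008724212646484), 8.878915786743164)
scene lime 114 [ 0.5805 -0.0363  0.1345]
scene mand 68 [0.5625 0.069  0.1231]
scene bowl 256 [0.6124 0.2199]
scene ((500.47357177734375, 3.5262680053710938), (182.52493286132812, 197.95298767089844), 12.199082374572754)
side red 264 [0.4185 0.0376 0.1656] ((419.1675720214844, 39.31311798095703), (41.442649841308594, 44.5963134765625), 12.54688835144043)
side red 308 [ 0.439  -0.0602  0.1657] ((440.6281433105469, -59.27599334716797), (41.439178466796875, 44.45425796508789), 11.289694786071777)
side lime 176 [ 0.5692 -0.0318  0.1117]
side mand 195 [0.5485 0.0653 0.1115]
side bowl 314 [0.6071 0.2179]
side ((497.9840393066406, 2.79779052734375), (182.46583557128906, 199.00238037109375), 11.496941566467285)
```

View pics/crop0.png

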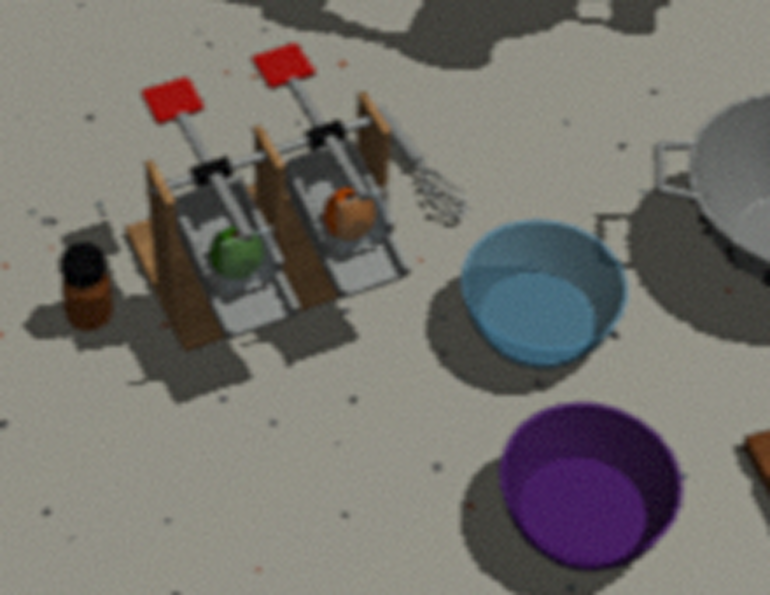

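The crop confirms it: the pale blue bowl at crop (543,293) is the target and the purple one is the look-alike. The lime is in the right lane. From the side camera, the chute origin is about (0.513, 0.007), its yaw is about 0.21, and the bowl is at about (0.607, 0.218). Next I'll put the closed fingertips inside the bowl and drag it across.

```bash
cat >> h.py <<'E'
YAW=.21; O=np.array([.513,.007]); c,s=np.cos(YAW),np.sin(YAW)
X=np.array([c,s,0]); Y=np.array([-s,c,0])
def wp(x,y,z): return np.array([O[0],O[1],0])+x*X+y*Y+[0,0,z]
def cf(P): d=np.asarray(P)[:2]-O; return np.array([d@X[:2],d@Y[:2]])
def rot():  # tool down, y along chute y
    return min((np.stack([np.cross(k*Y,[0,0,-1]),k*Y,[0,0,-1]],1) for k in (1,-1)),
      key=lambda R:abs((lambda q:9 if q is None else q[5])(bot.inverse_kinematics(wp(.14,.05,.2),R))))
def st(t=""):
    o=observe(); print(t,"t",round(o["time"],1),"cf",cf(o["position"]).round(4),"z",round(o["position"][2],4),"f",np.round(o["ft_force"],1))
def bowl(cam):
    p,d=viewer.read_camera(cam); W=cloud(cam,d); cv2.imwrite(f"pics/{cam}_{observe()['time']:.1f}.png",p[:,:,::-1])
    from scipy.optimize import least_squares
    p=p.astype(int); b=(p[:,:,2]>1.25*p[:,:,0])&(p[:,:,1]>1.15*p[:,:,0])&(W[...,2]>.046)&(W[...,2]<.06)&(W[...,1]>-.2)&(W[...,1]<.32)&(W[...,0]>.5)&(W[...,0]<.8)
    q=W[b][:,:2]; s=least_squares(lambda t:np.linalg.norm(q-t,axis=1)-.068,q.mean(0)+[.02,0],loss="soft_l1",f_scale=.002).x
    print(cam,"bowl",len(q),"cf",cf(s).round(4)); return s
E
python3 - <<'E'
from h import *
R=rot(); b=cf([.607,.218]); print(b)
bot.set_gripper(0.0)
bot.move_ptp(wp(*b,.16),R); st("above")
print("guard",bot.move_l(wp(*b,.02),speed=.1,guard=5)); st("in")
bot.move_l(wp(.1855,b[1],.02),speed=.06); st("x-pushed")
bot.move_l(wp(.148,b[1],.02),speed=.1); st()
bowl("side")
E
```

```text
[0.13591994 0.18676929]
above t 4.3 cf [0.1358 0.1876] z 0.1601 f [ 0.2 -0.3  0.4]
guard False
in t 5.8 cf [0.1366 0.1867] z 0.0209 f [-0.8 -0.3 -0.4]
x-pushed t 6.8 cf [0.1854 0.1867] z 0.02 f [-0.8 -0.4  0.8]
 t 7.3 cf [0.1484 0.1868] z 0.0203 f [-0.1  0.7  0.6]
side bowl 168 cf [0.1393 0.1869]
```

```bash
python3 - <<'E'
from h import *
bot.move_l(wp(.148,-.083,.02),speed=.06); st("dragged")
bot.move_l(wp(.148,-.06,.02),speed=.1); st()
bot.move_l(wp(.148,-.06,.2),speed=.25); st("up")
bowl("side");bowl("scene")
E
ls pics
```

```text
dragged t 12.0 cf [ 0.148  -0.0829] z 0.02 f [-0.1  1.5  0.3]
 t 12.4 cf [ 0.148  -0.0592] z 0.0201 f [-0.1 -0.2 -0.4]
up t 13.3 cf [ 0.147  -0.0598] z 0.198 f [ 0.7  0.6 -1.4]
side bowl 352 cf [ 0.1391 -0.0386]
scene bowl 215 cf [ 0.1447 -0.0389]
crop0.png
scene0.npz
scene0.png
scene_13.4.png
side0.npz
side0.png
side_13.3.png
side_7.4.png
```

```bash
python3 - <<'E'
from h import *
bot.move_l(wp(.15,-.045,.02),speed=.2,guard=6); st("in")
bot.move_l(wp(.15,-.094,.02),speed=.05)
bot.move_l(wp(.15,-.05,.02),speed=.15)
bot.move_l(wp(.192,-.05,.02),speed=.05)
bot.move_l(wp(.155,-.05,.02),speed=.15)
bot.move_l(wp(.155,-.05,.25),speed=.25); st("up")
bot.move_ptp(wp(-.085,-.05,.25),rot()); st("over paddle")
bowl("side");bowl("scene")
E
ls -t pics|head -2
```

```text
in t 14.4 cf [ 0.1511 -0.0456] z 0.0215 f [-0.5 -0.2  0.1]
up t 18.4 cf [ 0.1543 -0.0496] z 0.248 f [ 0.1  1.1 -0.4]
over paddle t 19.4 cf [-0.0845 -0.0502] z 0.2499 f [ 0.4 -0.3 -0.3]
side bowl 353 cf [ 0.1431 -0.0501]
scene bowl 233 cf [ 0.1492 -0.0503]
scene_19.5.png
side_19.4.png
```

```bash
python3 - <<'E'
from h import *
bot.move_l(wp(-.084,-.05,.172),speed=.15)
bot.move_l(wp(-.082,-.05,.130),speed=.05); st("pressed")
bot.pause(1.3); st()
bot.move_l(wp(-.084,-.05,.172),speed=.05)
bot.move_l(wp(-.084,-.05,.27),speed=.2); bot.pause(.5); st("up")
bowl("side");bowl("scene")
p,d=viewer.read_camera("side"); p2,_=viewer.read_camera("scene")
a=cv2.resize(p[150:350,200:400],(400,400),interpolation=2); b=cv2.resize(p2[180:330,240:390],(400,400),interpolation=2)
cv2.imwrite("pics/after.png",np.hstack([a,b])[:,:,::-1])
for n in ("lime","mandarin"):
  W=cloud("side",d)
  for r in regions_of(n,"side")[:2]: q=W[r["mask"]];q=q[~np.isnan(q[:,0])];print(n,r["p"],r["extent"],cf(np.median(q,0)),np.median(q[:,2]))
E
```

```text
pressed t 21.1 cf [-0.0816 -0.0501] z 0.13 f [ 0.3 -0.4  5. ]
 t 22.4 cf [-0.0816 -0.0502] z 0.13 f [-0.   0.4  6.2]
up t 24.6 cf [-0.0841 -0.05  ] z 0.2698 f [-0.3  0.2  0.5]
side bowl 328 cf [ 0.1433 -0.05  ]
scene bowl 238 cf [ 0.1491 -0.05  ]
lime 0.57 [369.8, 243.4, 16.5, 14.1] [ 0.15426126 -0.05367133] 0.04028685017456944
```

View pics/after.png

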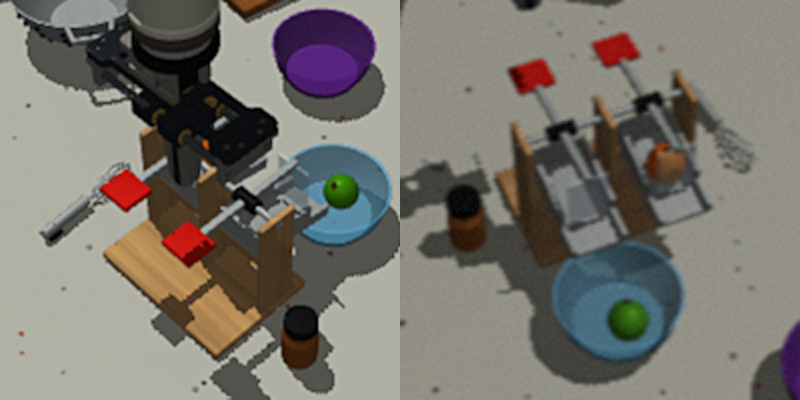

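The lime lies in the pale blue bowl (at 340,190 on the left and 628,320 on the right). Both paddles are up and the mandarin is still behind its gate at (665,162).

```bash
python3 - <<'E'
from h import *
bot.pause(.5); print(workorder.job_done())
E
```

```text
the job is handed in; nothing more can be done
None
```

The job is handed in at about 25 s of the 56 s: the lime lies in the glass bowl under the right lane's mouth, both paddles are back up and the mandarin is still behind its gate; no verdict was returned.

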